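Run the board tester: set its selector, then pull and hold the spring slide

TASK

Run the test on the circuit board in the jig: turn the black selector knob until it clicks in with its pointer at the green dot, then pull the red handle of the jig's spring-return slide out until the slide's orange pointer stands over the yellow band. Finish while still holding the handle there (the spring draws it back if let go), with the selector still at green and the other things on the desk left where they are.

Things in the scene. Friction and masses are not known exactly. Their poses are not given: they have to be found in the camera images.
- selector (a joint): Black selector knob (rad, vertical axis, + counter-clockwise from above) on a grey box with a white face, 125 x 135 mm, top 45 mm above the desk. Clicks into four places: -0.52, 0 (off, black bar, where it starts), 0.52, 1.05; stops just beyond the outer two. Three coloured dots mark the other places, order varies. A click takes about 0.2 N m; let go within 0.15 rad of a place it snaps in.
- selector_grip (a point): Point on the knob's axis at the height to grip, 73 mm above the desk. The grip is a bar 44 mm long, 14 mm thick, its top 84 mm above the desk, on a disc 44 mm across whose top is 55 mm above the desk. The point's x axis runs along the bar towards its pointer end (white line).
- selector_pointer (a point): Point on the knob's pointer line, 44 mm from the axis, at the radius of the dots and just above the box's face.
- dot_green: Green dot, 13 mm across, flat on the box's face, 44 mm from the knob's axis: the place to select.
- dot_red: Red dot, the same size: another place.
- dot_blue: Blue dot, the same size: another place.
- slide (a joint): Spring-return slide of the test jig (aluminium base 300 x 130 x 12 mm, green circuit board in its far half). 0 = home, grows as the slide is pulled out along the jig's -x, towards the robot, hard stop at 0.095 (m). Pull needed: about 4 N at home, rising 1.1 N per 10 mm, plus about 1 N of friction.
- handle (a point): Grip point of the slide's red handle: an upright plate 14 mm thick (along the slide's travel), 44 mm wide, standing up from 33 to 90 mm above the desk, its only surroundings below 35 mm; this point is 70 mm above the desk on its centre line. Its x axis = the jig's x; pull along -x (level).
- slide_pointer (a point): Tip of the slide's orange pointer, at the side of the slide over the black scale strip, 56 mm to the jig's +y of the handle's centre and level with it along the travel.
- band: Yellow band, 12 mm long along the travel, 14 mm wide, flat across the black scale strip on the jig's base; origin at its centre, its x axis along the jig's x. It lies 40 to 75 mm out from the pointer's home.
- tape: Bystander: grey roll of tape lying flat, 64 mm across, 20 mm high; origin at the middle of its underside. Leave it alone.
- spare_board: Bystander: small green circuit board lying flat, 70 x 35 mm; origin at the middle of its underside. Leave it alone.
- flux_bottle: Bystander: small amber bottle with red cap, 34 mm across, 80 mm high; origin at the middle of its underside. Leave it alone.
- solder_spool: Bystander: steel-coloured spool standing on end, 50 mm across, 40 mm high; origin at the middle of its underside. Leave it alone.
- paste_jar: Bystander: low amber jar with yellow lid, 44 mm across, 35 mm high; origin at the middle of its underside. Leave it alone.
- screwdriver: Bystander: orange-handled screwdriver lying flat, 160 mm long; origin at the middle of its underside. Leave it alone.
- cutters: Bystander: blue-handled side cutters lying flat, about 140 mm long; origin at the middle of its underside. Leave it alone.
Not all that is in view belongs to the job. What is shaped like the part that bears selector but brown or purple is not meant.

How it is judged:
By the outcome, as a careful person would: the job done as asked, in the order asked, and still so for the second after the job is handed in, while the arm keeps its last pose, push and grip.
It also fails if it takes over 45 s, if anything falls off the work surface, if the arm or the gripper's body presses on something with over 40 N, if the wrist force passes 120 N, or if a joint passes its speed limit or range.

ROBOT

A 6-joint arm with a two-finger parallel gripper is mounted at the origin on the work surface. World frame = base frame: x ahead of the robot, y to its left, z up, the work surface at z = 0. Lengths are in m, angles in rad, forces in N, time in s.
With the tool pointing down it reaches from about 0.3 to 0.875 m from the base axis. Payload 6.4 kg.
Tool frame: the origin (TCP) lies midway between the tips of the shut fingers; the grasp point (between the pads) lies 19 mm behind it; z points along the fingers, y is the line along which they close (so a half turn about z gives the same grasp; the last joint's range is limited). The gripper opens to 85 mm and grips with 20 to 120 N. Pads are 22 mm wide; open, the fingers measure 114 mm over their backs; the gripper's body (76 mm by 85 mm) begins 54 mm behind the grasp point. The pads swing forward as they close: fully open they stand 13 mm farther back than shut.
Start: joints at [-1.493, 0.181, 1.607, -0, 1.354, -0.206], TCP at [0.161, -0.552, 0.231] pointing down, gripper open.
Joint ranges: [-2.99, 2.99], [-0.89, 2.07], [0.3, 2.58], [-1.14, 4.28], [0, 2.63], [-3.12, 3.12]. Speed limits (rad/s): [2.57, 2.57, 3.01, 3.14, 3.14, 3.14].

INTERFACE

Orientations are given as a unit quaternion [w, x, y, z].
In Python, from bench import ctrl gives the robot as it stands. The module is installed in compiled form; this text tells all that it offers.
- The arm moves only by the tool move_arm, never from a script. Its argument "plan" is one flat list of numbers, 6 for each row, row after row: the shift along the world's x, y, z in units of 50 mm (1.0 is 50 mm), then the turn, a rotation vector about the world's x, y, z in rad. A call has 1 to 10 rows; each row is the pose to reach, as a shift and turn from the pose commanded when the call began; what a row does not reach only later rows make up. A row lasts 1/8 s, in which the tool goes at most 62.5 mm and 10.7 degrees, less where a joint would pass 70% of its speed; a pose out of reach is approached as far as the arm can. A call with a gripper value outside its range is refused whole. "grip" is the finger opening in mm, from 0 to 85.4, set as the call begins (left out, the last holds). The fingers move at their own pace and stop on an object; the grip force is fixed at half the most. Time passes only in rows, so rows that repeat a pose let the fingers close. It gives the time, the measured TCP pose, the force, the opening and the grip force at its end, in the units of the state.
- ctrl.get_obs(): the state, without advancing time (a new reading comes with each control period).
- ctrl.camera(name): name is "scene" or "side" or "wrist"; returns a dict with "pixels" (384x512x3 uint8, red, green, blue), "fx", "fy", "cx", "cy" (pixels), "origin" and "attitude" of the camera in the world. Camera axes: x right, y down, z forward; pixel columns grow to the right and rows downward; lengths in m; the calibration is good to about 2 mm. A picture is of the moment at which its call begins. There is no depth.
- ctrl.hand_in(): hands the job in; it is judged then, once.
The state is a dict: "time_s": time; "q": joint angles; "dq": joint speeds; "joint_efforts": joint torques, N m; "eef_pos": TCP position; "eef_rot": TCP orientation; "wrist_force": force on the tool from outside, world axes, zero at the start; "torque": the same for the moment, N m; "opening": opening from 0.0 (shut) to 1.0 (fully open); "grasp_force": force on a finger pad.
Only numpy, scipy, OpenCV 4.12 (cv2) and the standard library are available. Lean on these libraries where they do the work, as an engineer would, in place of code of your own. Each camera call takes 0.05 s, during which the arm holds its last target. There are 200 camera calls.

## Working session

There is one attempt and no reset: what is moved stays moved. The work goes in short steps, Python scripts to look and compute and a tool call to move; the robot and the scene stay as the last step left them, time stands still between calls to the robot, and variables do not carry over. Pictures are saved under pics/ and viewed, at most 10 in all, crops included, and the job is handed in when it is done.

Besides the shell and the picture viewer there is one more tool, called after "Call:" as name(argument=value, ...) on one line, values as JSON. move_arm: Moves the arm, as the interface text tells. Its arguments: {"type":"object","properties":{"plan":{"type":"array"},"grip":{"type":"number"}},"required":["plan"]}

```bash
mkdir -p pics
cat > h.py <<'E'
import numpy as np, cv2, pickle
from bench import ctrl
from scipy.spatial.transform import Rotation as R
def rot(a):
    a=np.array(a,float)
    return a if a.shape==(3,3) else R.from_quat(a,scalar_first=True).as_matrix()
def shot(name,f):
    c=ctrl.camera(name); cv2.imwrite(f'pics/{f}.png',c['pixels'][:,:,::-1]); pickle.dump(c,open(f'pics/{f}.pkl','wb')); return c
def load(f): return pickle.load(open(f'pics/{f}.pkl','rb'))
def px2w(c,u,v,z):
    d=rot(c['attitude'])@np.array([(u-c['cx'])/c['fx'],(v-c['cy'])/c['fy'],1]); o=np.array(c['origin'])
    return o+d*(z-o[2])/d[2]
def w2px(c,p):
    q=rot(c['attitude']).T@(np.array(p)-c['origin']); return c['cx']+c['fx']*q[0]/q[2],c['cy']+c['fy']*q[1]/q[2]
E
python3 - <<'E'
from h import *
a=shot('scene','s1');b=shot('side','d1')
for c in(a,b): print(c['origin'],c['attitude'],c['fx'],c['cx'])
o=ctrl.get_obs();print(o['eef_pos'],o['eef_rot'],o['time_s'])
im=np.hstack([a['pixels'],b['pixels']])[:,:,::-1]
E
```

```text
[0.99329474 0.96639194 0.80497791] [-0.11364226  0.23482922  0.85355711 -0.45097775] 409.4782224341417 260.45906781232566
[ 0.14069537 -0.58538261  0.96136384] [-0.3255085   0.91857673 -0.20835562  0.08275832] 348.62316306759243 253.1975617068304
[ 0.16098237 -0.55148474  0.23047686] [-8.02573770e-04  9.89948055e-01  1.41429139e-01  4.92921920e-05] 0.1
```

View pics/s1.png

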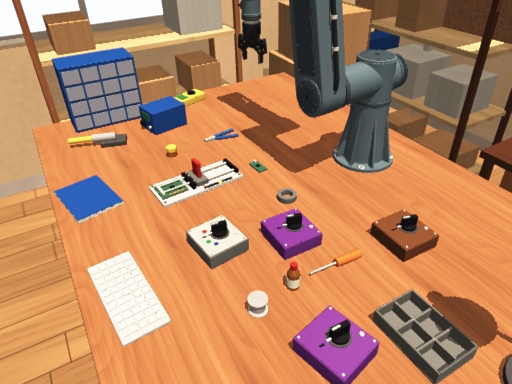

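View pics/d1.png

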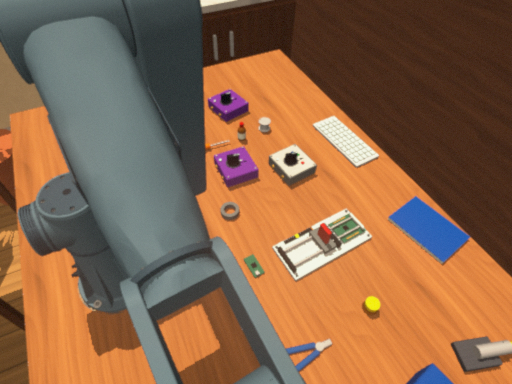

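In the scene view, the selector-shaped boxes are white (218,240), purple (290,232), purple (336,345) and brown (405,233). The white-faced grey one fits the description. The jig with the red handle is at (197,175). I'll confirm both with an enlarged crop.

Run:
```python
from h import *
a=load('s1')['pixels'];b=load('d1')['pixels']
def cr(p,x,y,w,h,s): return cv2.resize(p[y:y+h,x:x+w],(400,300),interpolation=cv2.INTER_CUBIC)
t=np.hstack([cr(a,180,207,80,60,5),cr(b,260,140,64,48,5)])
u=np.hstack([cr(a,144,144,108,81,5),cr(b,268,200,108,81,5)])
cv2.imwrite('pics/c1.png',np.vstack([t,u])[:,:,::-1])
```

```text
(no output)
```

View pics/c1.png

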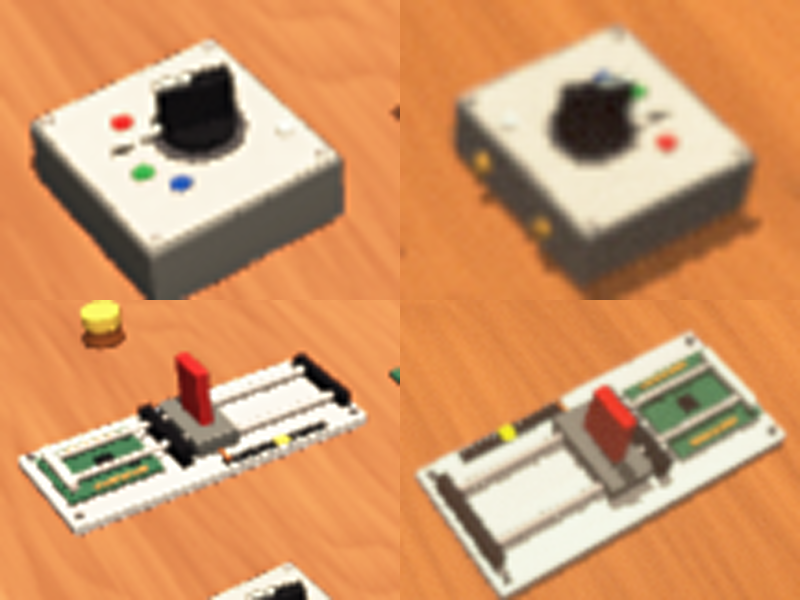

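The crop confirms the white box, with a black knob and its pointer at the black bar. Green is at scene pixel (208,242), red at (204,231) and blue at (216,244). On the jig, the yellow band is at scene (220,182) and side (297,236), and the slide is at home.

Run:
```python
from h import *
a=load('s1');b=load('d1')
A=lambda x,y,z:px2w(a,180+x/5,207+y/5,z)
B=lambda x,y,z:px2w(b,260+(x-400)/6.25,140+y/6.25,z)
C=lambda x,y,z:px2w(a,144+x/3.7037,144+(y-300)/3.7037,z)
D=lambda x,y,z:px2w(b,268+(x-400)/3.7037,200+(y-300)/3.7037,z)
np.set_printoptions(precision=4,suppress=True)
ca=np.array([A(209,42,.045),A(35,125,.045),A(155,243,.045),A(342,160,.045)])
cb=np.array([B(620,28,.045),B(458,100,.045),B(588,232,.045),B(752,155,.045)])
print(ca,ca.mean(0));print(cb,cb.mean(0))
for n,p,q in(('g',(142,173),(640,91)),('r',(122,122),(668,143)),('b',(181,183),(602,77)),('bar',(122,150),(655,116))): print(n,A(*p,.045),B(*q,.045))
print('jig')
print('scene near',C(365,412,.012),'c2',C(80,530,.012),'c3',C(20,460,.012))
for p in((692,333),(783,437),(505,597),(418,475)):print(D(*p,.012))
print('band',C(281,441,.014),D(507,432,.014),'handle top',C(188,358,.09),D(613,402,.09),'ptr',C(226,456,.016))
```

```text
[[0.6319 0.0936 0.045 ]
 [0.7472 0.109  0.045 ]
 [0.7283 0.2286 0.045 ]
 [0.6142 0.2236 0.045 ]] [0.6804 0.1637 0.045 ]
[[0.7272 0.2207 0.045 ]
 [0.6086 0.2076 0.045 ]
 [0.6266 0.0839 0.045 ]
 [0.7429 0.0955 0.045 ]] [0.6763 0.1519 0.045 ]
g [0.7121 0.1762 0.045 ] [0.7105 0.1685 0.045 ]
r [0.7045 0.1321 0.045 ] [0.7035 0.1245 0.045 ]
b [0.6973 0.1944 0.045 ] [0.6959 0.1884 0.045 ]
bar [0.7139 0.1535 0.045 ] [0.7079 0.1467 0.045 ]
jig
scene near [ 0.4537 -0.1131  0.012 ] c2 [ 0.7484 -0.0798  0.012 ] c3 [ 0.7601 -0.2091  0.012 ]
[ 0.7474 -0.0994  0.012 ]
[ 0.7531 -0.225   0.012 ]
[ 0.461  -0.2494  0.012 ]
[ 0.4505 -0.1231  0.012 ]
band [ 0.5441 -0.1083  0.014 ] [ 0.5389 -0.1195  0.014 ] handle top [ 0.6017 -0.1706  0.09  ] [ 0.5988 -0.169   0.09  ] ptr [ 0.5984 -0.1101  0.016 ]
```

Call:
move_arm(plan=[0.7, 1.0, 0.05, 0, 0, -0.02, 1.4, 2.0, 0.1, 0, 0, -0.04, 2.1, 3.0, 0.15, 0, 0, -0.06, 2.8, 4.0, 0.2, 0, 0, -0.08, 3.5, 5.0, 0.25, 0, 0, -0.1, 4.2, 6.0, 0.3, 0, 0, -0.12, 4.9, 7.0, 0.35, 0, 0, -0.14, 5.6, 8.0, 0.4, 0, 0, -0.15, 6.3, 9.0, 0.4, 0, 0, -0.15, 7.0, 10.0, 0.4, 0, 0, -0.15])

```text
time_s: 1.35
eef_pos: [0.5118, -0.0501, 0.2512]
eef_rot: [0.0, 0.998, 0.067, 0.0]
wrist_force: [1.8, -0.9, 0.6]
opening: 1.0
grasp_force: 0.0
```

Call:
move_arm(plan=[0.7, 1.0, 0, 0, 0, 0, 1.4, 2.0, 0, 0, 0, 0, 2.1, 3.0, 0, 0, 0, 0, 2.8, 4.0, 0, 0, 0, 0, 3.0, 4.1, 0, 0, 0, 0, 3.0, 4.1, 0, 0, 0, 0])

```text
time_s: 2.1
eef_pos: [0.6608, 0.1531, 0.2502]
eef_rot: [0.0, 0.998, 0.067, -0.001]
wrist_force: [0.1, -0.4, -0.0]
opening: 1.0
grasp_force: 0.0
```

Run:
```python
from h import *
c=shot('wrist','w1');o=ctrl.get_obs()
print(c['origin'],c['attitude'],c['fx'],o['eef_pos'],o['eef_rot'],o['q'])
```

```text
[0.74199815 0.1638003  0.39306752] [ 0.12188014  0.74286078 -0.64961758 -0.10630187] 341.6429216589334 [0.66050885 0.15229558 0.25052248] [ 2.17389107e-04  9.97768844e-01  6.67579976e-02 -8.10395684e-04] [ 5.21572120e-02  3.93800332e-01  1.30131384e+00 -4.61949189e-04
  1.44809274e+00  1.48939504e+00]
```

View pics/w1.png

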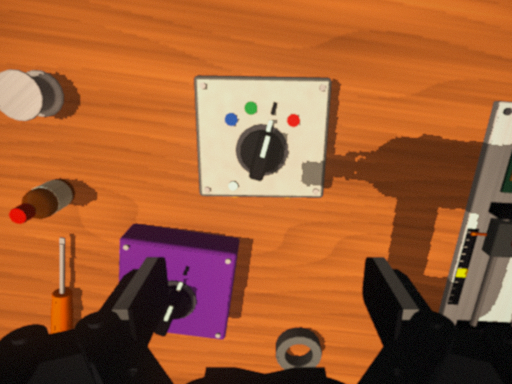

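The wrist view shows the white selector box with its knob at (262,150), green dot (251,107), blue (232,119), red (293,120) and bar (274,108). The band is at (461,273). I'll locate these precisely.

```bash
cat > loc.py <<'E'
from h import *
from scipy.optimize import least_squares
def blob(c,u,v,lo,hi,r=9):
    h=cv2.cvtColor(c['pixels'],cv2.COLOR_RGB2HSV); m=cv2.inRange(h,lo,hi); k=np.zeros_like(m)
    k[v-r:v+r,u-r:u+r]=1; ys,xs=np.nonzero((m>0)&(k>0)); return xs.mean(),ys.mean(),len(xs)
E
python3 - <<'E'
from loc import *
np.set_printoptions(precision=4,suppress=True)
c=load('w1')
g=blob(c,251,107,(45,100,60),(80,255,255));b=blob(c,232,119,(100,100,60),(130,255,255));r=blob(c,293,120,(170,100,60),(180,255,255));k=blob(c,274,108,(0,0,0),(180,255,90))
print(g,b,r,k)
P=[px2w(c,*x[:2],.0455)[:2] for x in(r,k,g,b)];print(np.array(P))
ang=np.array([-.5236,0,.5236,1.047])
f=lambda x:np.concatenate([p-(x[:2]+.044*np.array([np.cos(x[2]+t),np.sin(x[2]+t)])) for p,t in zip(P,ang) if t!=0])
s=least_squares(f,[.67,.155,.1]);print(s.x,s.fun)
for q in((195,77),(330,79),(324,196),(201,194)):print(px2w(c,*q,.045))
print('band',px2w(c,461,273,.014),'bar ends',px2w(c,270,123,.084),px2w(c,257,177,.084))
for n,f in(('scene','s1'),('side','d1')):print(n,w2px(load(f),[*s.x[:2],.055]))
E
```

```text
(np.float64(250.53719008264463), np.float64(107.53719008264463), 121) (np.float64(230.82242990654206), np.float64(119.04672897196262), 107) (np.float64(nan), np.float64(nan), 0) (np.float64(273.58620689655174), np.float64(108.24137931034483), 29)
[[   nan    nan]
 [0.7131 0.1511]
 [0.7108 0.1739]
 [0.697  0.1921]]loc.py:5: RuntimeWarning: Mean of empty slice.
  k[v-r:v+r,u-r:u+r]=1; ys,xs=np.nonzero((m>0)&(k>0)); return xs.mean(),ys.mean(),len(xs)
  ret = ret.dtype.type(ret / rcount)
Traceback (most recent call last):
ValueError: Residuals are not finite in the initial point.
```

Run:
```python
from loc import *
np.set_printoptions(precision=4,suppress=True)
c=load('w1')
g=blob(c,251,107,(45,100,60),(80,255,255));b=blob(c,231,119,(100,100,60),(130,255,255));r=blob(c,293,120,(0,120,60),(10,255,255));k=blob(c,274,108,(0,0,0),(180,255,90))
print(r)
P=[px2w(c,*x[:2],.0455)[:2] for x in(r,k,g,b)];print(np.array(P))
ang=np.array([-.5236,0,.5236,1.047])
f=lambda x:np.concatenate([p-(x[:2]+.044*np.array([np.cos(x[2]+t),np.sin(x[2]+t)])) for p,t in zip(P,ang) if t!=0])
s=least_squares(f,[.67,.155,.1]);print(s.x,s.fun)
for q in((195,77),(330,79),(324,196),(201,194)):print(px2w(c,*q,.045))
print('band',px2w(c,461,273,.014),'bar ends',px2w(c,270,123,.084),px2w(c,257,177,.084))
```

```text
(np.float64(293.0729927007299), np.float64(120.05839416058394), 137)
[[0.7043 0.1301]
 [0.7131 0.1511]
 [0.7108 0.1739]
 [0.697  0.1921]]
[ 0.6698  0.1575 -0.1443] [-0.     -0.0001  0.0001  0.0001 -0.0001  0.0001]
[0.7321 0.2305 0.045 ]
[0.7477 0.1009 0.045 ]
[0.6288 0.0841 0.045 ]
[0.6134 0.2159 0.045 ]
band [ 0.5397 -0.1156  0.014 ] bar ends [0.7032 0.1539 0.084 ] [0.6517 0.1591 0.084 ]
```

Call:
move_arm(plan=[0.18, 0.1, -0.5, 0, 0, -0.14, 0.18, 0.1, -1.4, 0, 0, -0.278, 0.18, 0.1, -2.2, 0, 0, -0.278, 0.18, 0.1, -2.9, 0, 0, -0.278, 0.18, 0.1, -3.0, 0, 0, -0.278, 0.18, 0.1, -3.0, 0, 0, -0.278])

```text
time_s: 2.9
eef_pos: [0.6704, 0.157, 0.1025]
eef_rot: [-0.0, 0.997, -0.073, 0.0]
wrist_force: [0.4, -0.0, 0.7]
opening: 0.999
grasp_force: 0.0
```

Run:
```python
from h import *
c=shot('wrist','w2');o=ctrl.get_obs()
print(o['eef_pos'],R.from_quat(o['eef_rot'],scalar_first=True).as_matrix()[:2,0])
```

```text
[0.67109202 0.15732744 0.1034681 ] [ 0.98948354 -0.14461939]
```

View pics/w2.png

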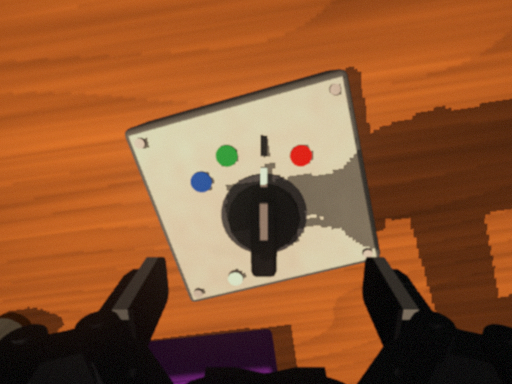

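The knob's bar at (263,220) is centred and parallel between the fingers at (150,300) and (380,300). I'll descend and close.

Call:
move_arm(plan=[0, 0, -0.5, 0, 0, 0, -0.01, 0, -0.88, 0, 0, 0, -0.01, 0, -0.88, 0, 0, 0])

```text
time_s: 3.32
eef_pos: [0.6685, 0.1579, 0.0562]
eef_rot: [0.0, 0.997, -0.072, -0.001]
wrist_force: [0.4, -0.5, 0.5]
opening: 1.003
grasp_force: 0.0
```

Call:
move_arm(plan=[0, 0, 0, 0, 0, 0, 0, 0, 0, 0, 0, 0, 0, 0, 0, 0, 0, 0, 0, 0, 0, 0, 0, 0, 0, 0, 0, 0, 0, 0, 0, 0, 0, 0, 0, 0, 0, 0, 0, 0, 0, 0, 0, 0, 0, 0, 0, 0], grip=5)

```text
time_s: 4.32
eef_pos: [0.6697, 0.158, 0.0578]
eef_rot: [-0.0, 0.997, -0.072, 0.0]
wrist_force: [-1.5, 0.4, 5.3]
opening: 0.151
grasp_force: 59.8
```

Call:
move_arm(plan=[0, 0, 0.02, 0, 0, 0.09, 0, 0, 0.02, 0, 0, 0.18, 0, 0, 0.02, 0, 0, 0.27, 0, 0, 0.02, 0, 0, 0.36, 0, 0, 0.02, 0, 0, 0.45, 0, 0, 0.02, 0, 0, 0.53, 0, 0, 0.02, 0, 0, 0.53, 0, 0, 0.02, 0, 0, 0.53])

```text
time_s: 5.32
eef_pos: [0.6697, 0.1579, 0.0579]
eef_rot: [0.0, 0.982, 0.191, 0.0]
wrist_force: [2.8, 0.2, -2.1]
opening: 0.151
grasp_force: 59.5
```

Call:
move_arm(plan=[0, 0, 0, 0, 0, 0, 0, 0, 0, 0, 0, 0, 0, 0, 0, 0, 0, 0, 0, 0, 0, 0, 0, 0, 0, 0, 0, 0, 0, 0, 0, 0, 0, 0, 0, 0], grip=85)

```text
time_s: 6.08
eef_pos: [0.6695, 0.158, 0.0583]
eef_rot: [-0.0, 0.981, 0.192, -0.0]
wrist_force: [0.2, 0.5, 0.3]
opening: 0.996
grasp_force: 0.0
```

Call:
move_arm(plan=[0, 0, 0.5, 0, 0, 0, 0, 0, 1.4, 0, 0, 0, 0, 0, 2.2, 0, 0, 0, -0.1, -0.2, 2.8, 0, 0, 0, -0.1, -0.2, 2.8, 0, 0, 0])

```text
time_s: 6.7
eef_pos: [0.6663, 0.1477, 0.202]
eef_rot: [0.001, 0.981, 0.191, 0.003]
wrist_force: [0.3, 0.5, 0.1]
opening: 0.995
grasp_force: 0.0
```

Run:
```python
from h import *
c=shot('wrist','w3');o=ctrl.get_obs()
print(o['eef_pos'],R.from_quat(o['eef_rot'],scalar_first=True).as_matrix()[:2,0])
```

```text
[0.66516398 0.14786393 0.19954176] [0.92668448 0.37583201]
```

View pics/w3.png

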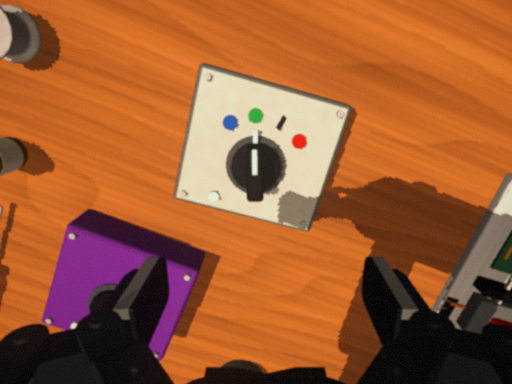

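The knob's pointer at (256,135) lies on the line to the green dot (256,116). Next is the jig. I'll fly over it with the tool turned so the fingers close along the travel.

Call:
move_arm(plan=[-0.15, -0.8, 0.4, 0, 0, 0.15, -0.3, -1.6, 0.8, 0, 0, 0.3, -0.5, -2.5, 1.2, 0, 0, 0.46, -0.7, -3.4, 1.6, 0, 0, 0.62, -0.9, -4.3, 1.6, 0, 0, 0.79, -1.1, -5.2, 1.6, 0, 0, 0.96, -1.3, -6.0, 1.6, 0, 0, 1.13, -1.3, -6.6, 1.6, 0, 0, 1.28, -1.3, -6.6, 1.6, 0, 0, 1.28, -1.3, -6.6, 1.6, 0, 0, 1.28])

```text
time_s: 8.0
eef_pos: [0.5992, -0.1811, 0.2767]
eef_rot: [-0.001, 0.673, 0.739, -0.0]
wrist_force: [-0.8, -0.1, 0.2]
opening: 0.996
grasp_force: 0.0
```

Run:
```python
from h import *
c=shot('wrist','w4');o=ctrl.get_obs()
print(o['eef_pos'],R.from_quat(o['eef_rot'],scalar_first=True).as_matrix()[:2,0],c['origin'])
```

```text
[ 0.59937696 -0.18077362  0.27711173] [-0.09423558  0.99554886] [ 0.59179394 -0.10034453  0.41990972]
```

View pics/w4.png

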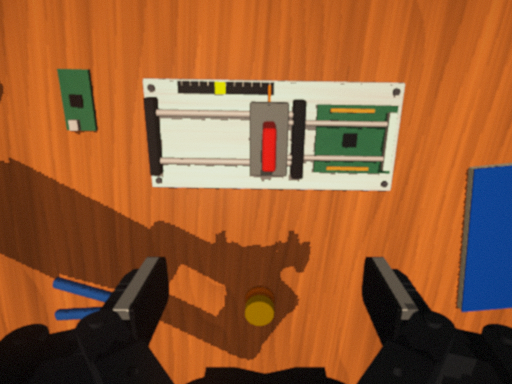

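The wrist view shows the jig: handle at (269,147), orange pointer at (269,92), band at (220,88) and base corners (143,79), (405,83), (392,191), (153,190).

Run:
```python
from loc import *
np.set_printoptions(precision=4,suppress=True)
c=load('w4')
y=blob(c,220,88,(22,120,100),(35,255,255));print('band',y,px2w(c,*y[:2],.0125))
h=cv2.cvtColor(c['pixels'],cv2.COLOR_RGB2HSV)
m=(cv2.inRange(h,(0,170,60),(6,255,255))|cv2.inRange(h,(174,170,60),(180,255,255)));m[:, :240]=0;m[:,295:]=0;m[:110]=0;m[185:]=0
ys,xs=np.nonzero(m);print('red',xs.min(),xs.max(),ys.min(),ys.max())
for v in range(ys.min(),ys.max()+1,4):print(v,xs[ys==v].min(),xs[ys==v].max(),c['pixels'][v,268])
o=blob(c,269,90,(8,130,100),(18,255,255),8);print('orange',o)
t=px2w(c,*o[:2],.02);print('ptr',t,px2w(c,*o[:2],.033))
q=[px2w(c,*p,.012) for p in((143,79),(405,83),(392,191),(153,190))];print(np.array(q))
for i,j in((0,1),(3,2)):d=q[j]-q[i];print(np.arctan2(d[1],d[0]),np.linalg.norm(d))
```

```text
band (np.float64(219.46753246753246), np.float64(87.78571428571429), 154) [ 0.5404 -0.1165  0.0125]
red 262 275 122 171
122 265 272 [115  42  34]
126 264 274 [120  34  23]
130 263 275 [224  34  22]
134 263 275 [228  35  21]
138 263 275 [228  32  26]
142 262 275 [229  35  25]
146 262 275 [227  33  20]
150 262 275 [229  31  24]
154 262 275 [228  33  24]
158 262 275 [229  36  25]
162 262 275 [227  33  20]
166 262 275 [226  30  19]
170 263 274 [201  31  21]
orange (np.float64(269.19607843137254), np.float64(90.50980392156863), 51)
ptr [ 0.5972 -0.114   0.02  ] [ 0.597  -0.1136  0.033 ]
[[ 0.4534 -0.115   0.012 ]
 [ 0.7503 -0.0919  0.012 ]
 [ 0.7627 -0.2208  0.012 ]
 [ 0.4633 -0.2473  0.012 ]]
0.07786653831133512 0.2977977413982857
0.0885255126600961 0.3005889720108719
```

Run:
```python
from loc import *
np.set_printoptions(precision=4,suppress=True)
c=load('w4')
H=px2w(c,268.7,149.5,.09);print('handle',H)
e=np.array([np.cos(.083),np.sin(.083)]);n=np.array([-e[1],e[0]])
b=px2w(c,219.5,87.8,.0125)
for z in(.015,.025,.035):
    p=px2w(c,269.2,90.5,z);print(z,p,'ptr-handle n,e',(p-H)[:2]@n,(p-H)[:2]@e,'travel',(p-b)[:2]@e)
print('via handle',(H-b)[:2]@e)
o=ctrl.get_obs();print((H-o['eef_pos'])/.05,np.arctan2(*R.from_quat(o['eef_rot'],scalar_first=True).as_matrix()[[1,0],0]))
```

```text
handle [ 0.6011 -0.1668  0.09  ]
0.015 [ 0.5972 -0.1142  0.015 ] ptr-handle n,e 0.05275992197050434 0.0005441027484078302 travel 0.056774502337104675
0.025 [ 0.5971 -0.1138  0.025 ] ptr-handle n,e 0.053111184119481174 0.00043855483100625645 travel 0.0566689544197031
0.035 [ 0.597  -0.1135  0.035 ] ptr-handle n,e 0.05346244626845801 0.0003330069136047954 travel 0.05656340650230164
via handle 0.05623039958869684
[ 0.0337  0.2797 -3.7422] 1.6651720385018693
```

Call:
move_arm(plan=[0.03, 0.28, -0.9, 0, 0, -0.01, 0.03, 0.28, -1.8, 0, 0, -0.01, 0.03, 0.28, -2.7, 0, 0, -0.01, 0.03, 0.28, -3.5, 0, 0, -0.01, 0.03, 0.28, -4.1, 0, 0, -0.01, 0.03, 0.28, -4.45, 0, 0, -0.01, 0.03, 0.28, -4.45, 0, 0, -0.01, 0.03, 0.28, -4.45, 0, 0, -0.01])

```text
time_s: 9.05
eef_pos: [0.6021, -0.1682, 0.0572]
eef_rot: [0.001, 0.676, 0.737, 0.0]
wrist_force: [-0.3, -1.0, 0.3]
opening: 0.998
grasp_force: 0.0
```

Call:
move_arm(plan=[0, 0, 0, 0, 0, 0, 0, 0, 0, 0, 0, 0, 0, 0, 0, 0, 0, 0, 0, 0, 0, 0, 0, 0, 0, 0, 0, 0, 0, 0, 0, 0, 0, 0, 0, 0, 0, 0, 0, 0, 0, 0, 0, 0, 0, 0, 0, 0], grip=5)

```text
time_s: 10.05
eef_pos: [0.6013, -0.1681, 0.0561]
eef_rot: [0.0, 0.676, 0.736, 0.0]
wrist_force: [-0.1, 1.2, 2.5]
opening: 0.153
grasp_force: 60.2
```

Call:
move_arm(plan=[-0.15, -0.012, 0, 0, 0, 0, -0.3, -0.025, 0, 0, 0, 0, -0.5, -0.042, 0, 0, 0, 0, -0.7, -0.058, 0, 0, 0, 0, -0.9, -0.075, 0, 0, 0, 0, -1.05, -0.087, 0, 0, 0, 0, -1.126, -0.094, 0, 0, 0, 0, -1.126, -0.094, 0, 0, 0, 0, -1.126, -0.094, 0, 0, 0, 0])

```text
time_s: 11.18
eef_pos: [0.5464, -0.1723, 0.0561]
eef_rot: [0.001, 0.677, 0.736, 0.001]
wrist_force: [8.9, 3.4, -0.8]
opening: 0.156
grasp_force: 59.6
```

Run:
```python
from h import *
w=shot('wrist','w5')['pixels'];s=shot('scene','s5')['pixels'];d=shot('side','d5')['pixels'];o=ctrl.get_obs()
print(o['eef_pos'],o['wrist_force'],o['grasp_force'])
rz=lambda p,x,y,w,h:cv2.resize(p[y:y+h,x:x+w],(400,300),interpolation=cv2.INTER_CUBIC)
cv2.imwrite('pics/c5.png',np.vstack([np.hstack([cv2.resize(w,(400,300)),rz(s,190,155,60,45)]),np.hstack([rz(d,268,200,60,45),rz(s,180,207,80,60)])])[:,:,::-1])
```

```text
[ 0.54641216 -0.1723766   0.05613969] [ 9.07440604  2.20361221 -0.90423593] 59.58749055862427
```

View pics/c5.png

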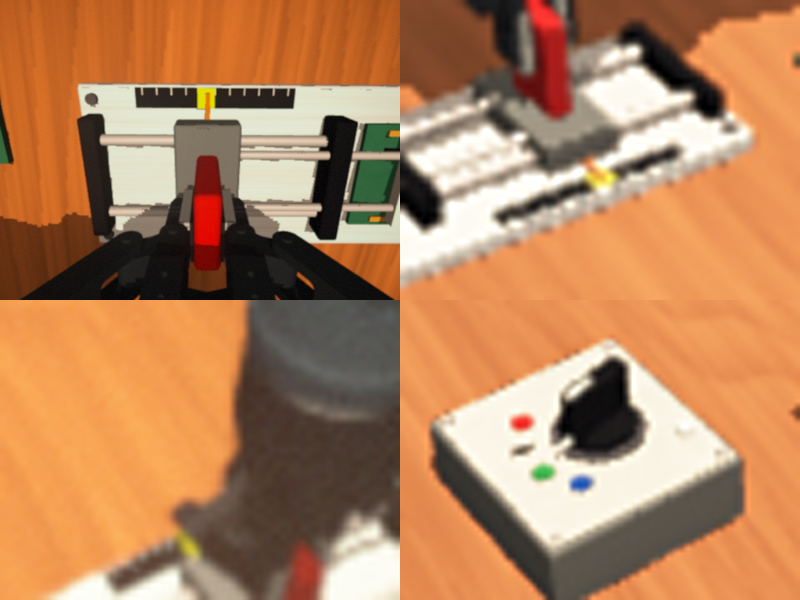

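The wrist view has the orange pointer at (208,95), over the band at (206,98) and about 1 mm short of its centre. The knob pointer still lines up with green. I'll pull slightly further and hold.

Call:
move_arm(plan=[-0.015, 0, 0, 0, 0, 0, -0.025, 0, 0, 0, 0, 0, -0.025, 0, 0, 0, 0, 0, -0.025, 0, 0, 0, 0, 0])

```text
time_s: 11.82
eef_pos: [0.5454, -0.1724, 0.0561]
eef_rot: [0.002, 0.677, 0.736, 0.001]
wrist_force: [9.5, 2.8, -2.9]
opening: 0.157
grasp_force: 59.4
```

Run:
```python
from loc import *
c=shot('wrist','w6')
print(blob(c,263,124,(22,120,100),(35,255,255),16),blob(c,265,130,(8,130,100),(18,255,255),20))
o=ctrl.get_obs();print(o['eef_pos'],o['wrist_force'],o['grasp_force'],o['opening'])
print(ctrl.hand_in())
```

```text
(np.float64(265.002024291498), np.float64(124.81983805668017), 494) (np.float64(265.13157894736844), np.float64(134.34868421052633), 152)
[ 0.54543485 -0.17242689  0.05611055] [10.12418457  2.8567899  -2.08531256] 59.39817667007446 0.1594833309685514
the job is handed in; nothing more can be done
None
```

The job is handed in after about 12 s of robot time: the selector points at the green dot, and the arm is holding the slide out with its orange pointer centred over the yellow band.

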